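# Tighten the cyclist's clip rack by the front door and snap the gear into it

### The job

The clip rack on the shelf by the front door has worked loose: take the hex driver from its stand and turn both of the rack's recessed socket screws clockwise until they are tight against their stops. Then press every one of the cyclist's rod-shaped things lying on the shelf (pump, torch, repair-kit tube, as many as are there) into a lane of the rack, past the sprung red jaws and fully down in the forks, and finish with the driver standing in its stand again. Leave the vase, key tray, token box and bicycle clips alone.

Things in the scene. Friction and masses are not known exactly. Their poses are not given: they have to be found in the camera images.
- driver_grip (a point): hex driver, 0.15 kg: orange square handle 32 x 32 x 70 mm on a hex shank 16 mm across flats reaching 78 mm below it, tip rounded. Point: centre of the handle, 113 mm above the tip; z up the handle, x and y square to its sides; two of the six hex flats face its +x and -x. Starts standing tip down in the stand. Let go, it stands by itself in stand or socket, leaning by a few degrees of play
- stand_mouth (a point): black block 56 x 56 x 66 mm, fixed, with a 20 mm square hole 60 mm deep from above in which the driver stands (its handle then clears the block by 18 mm); this point is the centre of the hole's mouth on the top face
- rack: clip rack, fixed: blue base 150 (x) x 290 (y) x 8 mm carrying two screws and three lanes side by side along its x; origin under its centre, z up. Each lane has two forks, at x -42 and +42 mm: 16 mm wide, 30 mm between uprights (38 mm outside), tops 65 mm above the shelf, rubber V bottom. The fingers fit round a rod between a lane's two forks; lanes are 100 mm apart
- socket0 (a point): first screw of the rack, at its x -46, y -50 mm: steel head with a hex socket 17 mm across flats, 20 mm deep, sunk 6 mm below the rim of a grey boss (32 mm inside, 44 mm outside, rim 34 mm above the shelf). Point: centre of the socket's mouth, 28 mm above the shelf; axes as the rack
- socket1 (a point): second screw, like the first, at the rack's x +46, y +50 mm
- screw0 (a joint): turn of the first screw: grows as it is turned clockwise seen from above, from 0 (loose) to 6.0 rad (tight, hard stop); it starts between 0 and 1.5 and stays where it is left; about 0.08 N m turns it. At 0 two of the socket's flats face along the rack's x axis
- screw1 (a joint): turn of the second screw, as the first
- seat0 (a point): lane 0, at the rack's y -100 mm: the point where the centre of a fully seated rod lies, 40 mm above the shelf; rods lie along its x, either way round. On the +y upright of each fork a sprung red jaw hangs over the mouth, folds down as a rod is pushed past (5 to 15 N for both) and springs back over it
- seat1 (a point): lane 1, the middle lane, as lane 0
- seat2 (a point): lane 2, at the rack's y +100 mm, as lane 0
- pump_mid (a point): mini pump: aluminium barrel 24 mm in diameter with black square ends 32 x 32 x 18 mm, 180 mm long over all, 0.14 kg, lying on the shelf (barrel axis 16 mm above it). The point is its middle; x along the barrel. Held by the middle of the barrel; which end is which does not matter. May be absent
- torch_mid (a point): torch: dark steel barrel, same sizes and frame as the pump. May be absent
- kit_mid (a point): repair-kit tube: red barrel with white ends, same sizes and frame as the pump. May be absent
- vase: small green glass vase, 140 mm high, 68 mm across, loose, to be left alone; origin under its centre
- key_tray: stainless steel key tray 110 x 160 x 18 mm with keys, loose, to be left alone; origin under its centre
- token_box: black plastic parking token box 70 x 95 x 55 mm, loose, to be left alone; origin under its centre
- clip_a: silver bicycle clip, open ring 75 mm across and 14 mm high, lying on the shelf, to be left alone; origin under its centre
- clip_b: the second bicycle clip
Mind the look-alikes: they are no part of the job. What is shaped like the part that bears torch_mid but green is not meant. What is shaped like the part that bears stand_mouth but turquoise or white is not meant.

How it is judged:
On the way, in this order (a step that is already met when the one before it is completed fails the run):
1. both screws of the rack are turned clockwise against their stops (value of joint each of screw0, screw1 above 5.8 rad), for 0.2 s.
2. every rod-shaped thing present is fully seated in a lane of the rack (((horizontal distance between pump_mid and seat0 below 0.02 m and z of pump_mid in the frame of seat0 between -0.005 and 0.005 m and angle between the x axis of pump_mid and the x axis of seat0, either way round below 0.1 rad) or (horizontal distance between pump_mid and seat1 below 0.02 m and z of pump_mid in the frame of seat1 between -0.005 and 0.005 m and angle between the x axis of pump_mid and the x axis of seat1, either way round below 0.1 rad) or (horizontal distance between pump_mid and seat2 below 0.02 m and z of pump_mid in the frame of seat2 between -0.005 and 0.005 m and angle between the x axis of pump_mid and the x axis of seat2, either way round below 0.1 rad)) and linear speed of each of pump, torch, kit below 0.03 m/s and ((horizontal distance between torch_mid and seat0 below 0.02 m and z of torch_mid in the frame of seat0 between -0.005 and 0.005 m and angle between the x axis of torch_mid and the x axis of seat0, either way round below 0.1 rad) or (horizontal distance between torch_mid and seat1 below 0.02 m and z of torch_mid in the frame of seat1 between -0.005 and 0.005 m and angle between the x axis of torch_mid and the x axis of seat1, either way round below 0.1 rad) or (horizontal distance between torch_mid and seat2 below 0.02 m and z of torch_mid in the frame of seat2 between -0.005 and 0.005 m and angle between the x axis of torch_mid and the x axis of seat2, either way round below 0.1 rad)) and ((horizontal distance between kit_mid and seat0 below 0.02 m and z of kit_mid in the frame of seat0 between -0.005 and 0.005 m and angle between the x axis of kit_mid and the x axis of seat0, either way round below 0.1 rad) or (horizontal distance between kit_mid and seat1 below 0.02 m and z of kit_mid in the frame of seat1 between -0.005 and 0.005 m and angle between the x axis of kit_mid and the x axis of seat1, either way round below 0.1 rad) or (horizontal distance between kit_mid and seat2 below 0.02 m and z of kit_mid in the frame of seat2 between -0.005 and 0.005 m and angle between the x axis of kit_mid and the x axis of seat2, either way round below 0.1 rad))), for 0.2 s.
At the end, for the whole second after the job is handed in: both screws within 0.2 rad of the stop (6.0); every rod present at rest in some lane, centre within 5 mm of seat height and 20 mm of the seat sideways, within 0.1 rad of the lane; driver at rest in its stand, upright within 0.2 rad, handle centre within 15 mm of the hole's axis (all of step 1 and all of step 2 and horizontal distance between driver_grip and stand_mouth below 0.015 m and angle between driver_grip's own z axis and vertical below 0.2 rad and z of driver_grip in the frame of stand_mouth between 0.03 and 0.06 m and linear speed of driver below 0.02 m/s); the robot touches nothing.
It fails at once if the glass vase is knocked over or pushed more than 4 cm (angle between vase's own z axis and vertical above 0.5 rad or distance of vase from where it was at the start of the episode above 0.04 m).
It fails at once if the key tray, token box or a bicycle clip is pushed more than 4 cm (distance of any of key_tray, token_box, clip_a, clip_b from where it was at the start of the episode above 0.04 m).
Of pump, torch, kit only 2 to 3 are there at a start; the rules pass over those that are not, and their reading is None.
At some moment in a run one of pump, torch, kit may be knocked a few centimetres aside while the robot is not near it.
It also fails if it takes over 210 s, if anything falls off the work surface, if the arm or the gripper's body presses on something with over 40 N, if the wrist force passes 120 N, or if a joint passes its speed limit or range.

### The arm

A 6-joint arm with a two-finger parallel gripper is mounted at the origin on the work surface. World frame = base frame: x ahead of the robot, y to its left, z up, the work surface at z = 0. Lengths are in m, angles in rad, forces in N, time in s.
With the tool pointing down it reaches from about 0.3 to 0.825 m from the base axis. Payload 5.4 kg.
Tool frame: the origin (TCP) lies at the very end of the fingers, on their centre line; the grasp point (between the pads) lies 19 mm behind it; z points along the fingers, x is the direction in which the jaws open and shut, and the axes are right-handed (so a half turn about z gives the same grasp; the last joint's range is limited). The gripper opens to 92 mm and grips with 3 to 60 N. Pads are 20 mm wide; open, the fingers measure 128 mm over their backs; the gripper's body (75 mm by 189 mm) begins 69 mm behind the grasp point.
Start: joints at [-1.433, 0.158, 1.597, -0, 1.386, -0.21], TCP at [0.196, -0.541, 0.215] pointing down, gripper open.
Joint ranges: [-2.91, 2.91], [-0.94, 2.29], [0.18, 2.7], [-1.29, 4.43], [0.17, 2.64], [-3, 3]. Speed limits (rad/s): [2.57, 2.57, 3.14, 3.14, 3.14, 3.14].

### API

Orientations are given as a rotation vector (axis times angle).
In Python, from workcell import bot gives the robot as it stands. Calls block until the motion is done:
- bot.goto(position, orientation): joint-space move of the TCP to a pose.
- bot.line_to(position, rot=None, max_speed=0.15): straight line of the TCP; rot=None keeps the orientation; max_speed is the mean speed in m/s.
- bot.set_joints(angles): joint-space move.
- bot.set_gripper(opening, newtons=None): opening from 0.0 (shut) to 1.0 (fully open); newtons is the grip in N (None keeps the last); returns when the fingers have stopped.
- bot.hold(seconds).
- bot.inverse_kinematics(position, orientation): joint angles nearest the present ones, or None.
- bot.read_camera(name): name is "scene" or "top" or "wrist"; returns a dict with "pixels" (480x640x3 uint8, blue, green, red), "fx", "fy", "cx", "cy" (pixels), "k1" (the pictures are not rectified: a ray, as slopes to the right and down, at radius r is drawn at 1 + k1 r^2 times it, then the intrinsics apply), "R" (3x3) and "t" (3): a world point X has camera coordinates R X + t. Camera axes: x right, y down, z forward; pixel columns grow to the right and rows downward; lengths in m; the calibration is good to about 2 mm. A picture is of the moment at which its call begins. There is no depth.
A pose or a line that the arm cannot do raises bot.MotionError and nothing moves.
- bot.job_done(): hands the job in, once; it reports no verdict.
Readings, each from a call of its own:
- bot.current_clock(): time.
- bot.current_joints(): joint angles.
- bot.current_joint_vel(): joint speeds.
- bot.current_effort(): joint torques, N m.
- bot.current_ee_pos(): TCP position.
- bot.current_tool_rot(): TCP orientation.
- bot.current_contact_force(): force on the tool from outside, world axes, zero at the start.
- bot.current_ft_torque(): the same for the moment, N m.
- bot.current_opening(): opening from 0.0 (shut) to 1.0 (fully open).
Only numpy, scipy, OpenCV 4.12 (cv2) and the standard library are available. Lean on these libraries where they do the work, as an engineer would, in place of code of your own. Each camera call takes 0.05 s, during which the arm holds its last target. There are 200 camera calls.

## Working session

There is one attempt and no reset: what is moved stays moved. The work goes in short steps, each a Python script; the robot and the scene stay as the last script left them, time stands still between calls to the robot, and variables do not carry over. Pictures are saved under pics/ and viewed, about 12 in all and at most 16, crops included, and the job is handed in when it is done.

```bash
mkdir -p pics; ls
python3 - <<'E'
from workcell import bot
import cv2
for n in("scene","top"):
    c=bot.read_camera(n); cv2.imwrite(f"pics/{n}0.png",c["pixels"]); print(n,c["fx"],c["cx"],c["cy"],c["k1"],c["R"],c["t"])
print(bot.current_clock(),bot.current_tool_rot())
E
```

```text
pics
scene 532.5568764202425 324.42982673174873 245.5694313233184 -0.004026350131988279 [[ 0.46627908  0.88455675 -0.01196593]
 [ 0.48577058 -0.26732346 -0.83220497]
 [-0.73933129  0.38222707 -0.55433898]] [-0.27293778 -0.14539547  1.55247631]
top 508.08745606069334 320.04815033764993 239.9805366411065 -0.007276988191922523 [[-0.00514554 -0.99991567  0.01192376]
 [-0.996869    0.00418828 -0.07895985]
 [ 0.07890326 -0.01229271 -0.99680648]] [0.0118688  0.51914999 1.18704146]
0.1 [-2.57128062e+00  1.80290153e+00  1.76595558e-03]
```

View pics/top0.png

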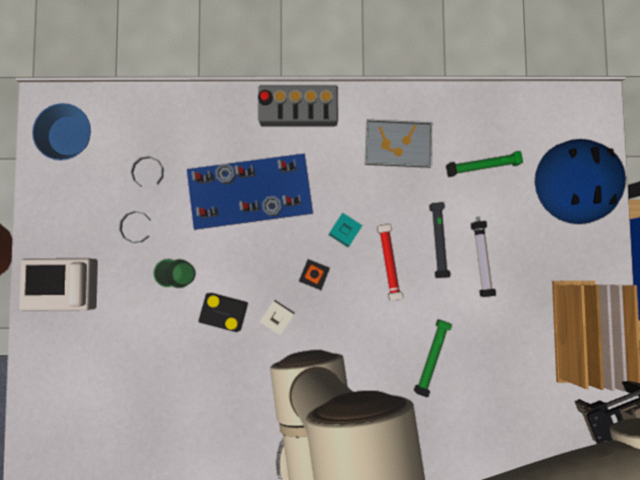

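View pics/scene0.png

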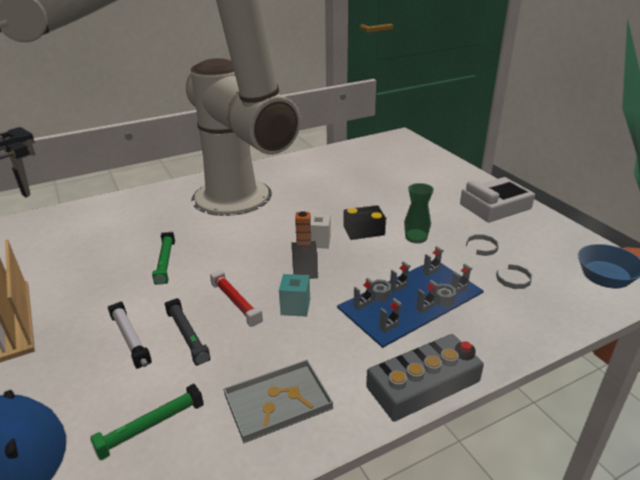

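Top view: the driver is orange in the black stand at (314,274). Its look-alikes are the turquoise stand (346,230) and the white stand (278,316). The rods are the red kit (390,262), dark torch (440,240) and silver pump (483,257). The green ones at (485,163) and (433,357) are decoys. The rack is at (250,191).

```bash
cat > h.py <<'E'
from workcell import bot
import numpy as np, cv2
from scipy.spatial.transform import Rotation as Ro
def K(c): return np.array([[c["fx"],0,c["cx"]],[0,c["fy"],c["cy"]],[0,0,1.]])
def D(c): return np.array([c["k1"],0,0,0,0.])
def cast(c,uv,z):
    "pixels -> world points on the plane at height z"
    n=cv2.undistortPoints(np.float64(uv).reshape(-1,1,2),K(c),D(c)).reshape(-1,2)
    d=np.c_[n,np.ones(len(n))]@c["R"]; o=-c["R"].T@c["t"]
    return o+d*((z-o[2])/d[:,2])[:,None]
def proj(c,X): return cv2.projectPoints(np.float64(X).reshape(-1,1,3),cv2.Rodrigues(np.array(c["R"]))[0],np.float64(c["t"]),K(c),D(c))[0].reshape(-1,2)
def mask(c,lo,hi):
    return cv2.inRange(cv2.cvtColor(c["pixels"],cv2.COLOR_BGR2HSV),np.array(lo),np.array(hi))
def big(m,n=1,box=None):
    if box: z=np.zeros_like(m); x0,y0,x1,y1=box; z[y0:y1,x0:x1]=m[y0:y1,x0:x1]; m=z
    cs=cv2.findContours(m,cv2.RETR_EXTERNAL,cv2.CHAIN_APPROX_NONE)[0]
    return sorted(cs,key=cv2.contourArea)[::-1][:n]
def rect(c,cnt,z):
    "world min-area rectangle of contour: centre, sides, direction of the long side (rad)"
    P=cast(c,cnt.reshape(-1,2),z)[:,:2]
    q=cv2.boxPoints(cv2.minAreaRect((P*1000).astype(np.float32)))/1000
    e=[q[1]-q[0],q[2]-q[1]]; l=[np.linalg.norm(v) for v in e]; v=e[int(np.argmax(l))]
    return q.mean(0),sorted(l),(np.arctan2(v[1],v[0])+np.pi/2)%np.pi-np.pi/2
def down(a):
    "tool pointing down, tool x (jaw direction) at heading a"
    return Ro.from_matrix(np.array([[np.cos(a),np.sin(a),0],[np.sin(a),-np.cos(a),0],[0,0,-1.]])).as_rotvec()
def snap(name,fn=None,crop=None,s=1):
    c=bot.read_camera(name)
    if fn:
        im=c["pixels"]
        if crop: x0,y0,x1,y1=crop; im=im[y0:y1,x0:x1]
        cv2.imwrite("pics/"+fn,cv2.resize(im,None,fx=s,fy=s,interpolation=cv2.INTER_CUBIC))
    return c
E
python3 - <<'E'
from h import *
np.set_printoptions(precision=4,suppress=True)
c=snap("top"); s=snap("scene")
print("rack",rect(c,big(mask(c,(105,150,50),(125,255,255)),1,(180,140,320,240))[0],.008))
print("rack s",rect(s,big(mask(s,(105,150,50),(125,255,255)),1,(330,240,490,350))[0],.008))
for n,lo,hi,b in(("kit",(0,150,80),(6,255,255),(360,210,410,310)),("torch",(0,0,0),(179,255,90),(425,195,455,285)),("pump",(0,0,0),(179,255,175),(465,210,500,305)),("orange",(5,150,100),(20,255,255),(295,255,335,295)),("stand",(0,0,0),(179,255,100),(295,255,335,295))):
    k=big(mask(c,lo,hi),1,b)[0]; print(n,rect(c,k,{"orange":.154,"stand":.066}.get(n,.02)))
print(cast(c,[(225,174),(272,206)],.034))
print("home ori",bot.current_joints())
for p in [(.47,-.03,.4),(.62,.15,.4)]: print(bot.inverse_kinematics(p,down(0)))
w=snap("wrist","w0.png"); print(w["R"],w["t"], bot.current_ee_pos(),Ro.from_rotvec(bot.current_tool_rot()).as_matrix())
E
```

```text
rack (array([0.64, 0.18], dtype=float32), [np.float32(0.14447762), np.float32(0.28405705)], np.float32(-1.4385251))
rack s (array([0.6477, 0.1561], dtype=float32), [np.float32(0.14528066), np.float32(0.2395092)], np.float32(-1.4424208))
kit (array([ 0.4722, -0.1534], dtype=float32), [np.float32(0.019567762), np.float32(0.132498)], np.float32(0.15058923))
torch (array([ 0.5194, -0.2753], dtype=float32), [np.float32(0.03420133), np.float32(0.17954743)], np.float32(0.05309546))
pump (array([ 0.4786, -0.3777], dtype=float32), [np.float32(0.043278743), np.float32(0.19502224)], np.float32(0.100286126))
orange (array([0.4374, 0.025 ], dtype=float32), [np.float32(0.031886064), np.float32(0.031952187)], np.float32(1.1009077))
stand (array([0.4377, 0.0243], dtype=float32), [np.float32(0.054772705), np.float32(0.054870475)], np.float32(1.1856853))
[[0.6759 0.2341 0.034 ]
 [0.599  0.1226 0.034 ]]
home ori [-1.4331  0.1588  1.5977  0.      1.3862 -0.2101]
[-0.3212 -0.1668  1.5619 -0.      1.7465 -0.3212]
[ 0.0483  0.2838  1.0919 -0.      1.7659  0.0483]
[[ 0.3408 -0.9401 -0.0013]
 [-0.8984 -0.3261  0.2942]
 [-0.277  -0.0991 -0.9557]] [-0.5748 -0.0335  0.3917] [ 0.1959 -0.5403  0.2141] [[ 0.3408 -0.9401 -0.0001]
 [-0.9401 -0.3408  0.0009]
 [-0.0009 -0.0002 -1.    ]]
```

Run:
```python
from h import *
np.set_printoptions(precision=4,suppress=True)
a=.132; u=np.array([-np.sin(a),np.cos(a)])
bot.goto(np.r_[np.array([.64,.18])+.035*u,.25],down(a))
c=snap("wrist","w1.png"); print(c["fx"],bot.current_joints(),bot.current_clock(),bot.current_ee_pos())
s=snap("scene")
```

```text
393.06413119145736 [ 0.1449  0.3862  1.2533 -0.0002  1.5021  0.0141] 3.3667 [0.6356 0.2139 0.2499]
```

View pics/w1.png

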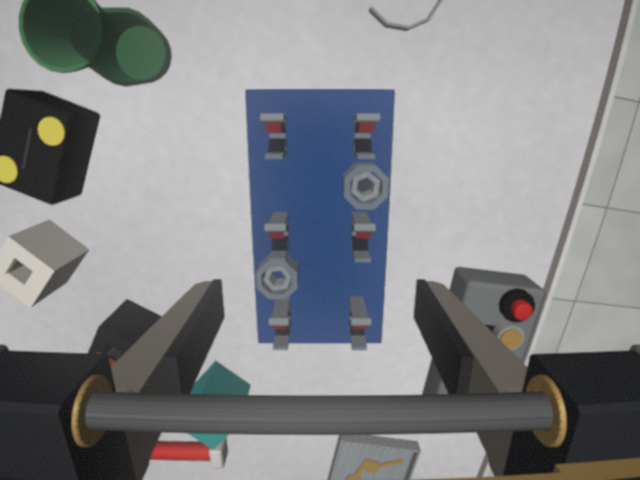

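The rack is fully visible. The bosses are at (366,185) and (278,275), and the red jaws sit on the upper (+y) uprights. Now close-ups of each screw.

Run:
```python
from h import *
np.set_printoptions(precision=4,suppress=True)
c=snap("wrist")
k=big(mask(c,(105,120,40),(125,255,255)),1,(200,60,420,360))[0]
print("rack w",rect(c,k,.008))
a=.132; X=np.array([np.cos(a),np.sin(a)]); u=np.array([-np.sin(a),np.cos(a)])
ims=[]
for i,sg in enumerate((-1,1)):
    p=np.array([.64,.18])+sg*(.046*X+.05*u)
    bot.goto(np.r_[p-.005*u,.15],down(a))
    c=snap("wrist"); np.savez(f"s{i}.npz",**c)
    q=proj(c,np.r_[p,.028])[0].astype(int); print(i,p,q)
    im=c["pixels"][q[1]-50:q[1]+50,q[0]-50:q[0]+50]; ims.append(cv2.resize(im,(400,400),interpolation=cv2.INTER_CUBIC))
cv2.imwrite("pics/s.png",np.hstack(ims))
```

```text
rack w (array([0.6474, 0.1769], dtype=float32), [np.float32(0.13456921), np.float32(0.2809721)], np.float32(-1.3690888))
0 [0.601  0.1244] [317 221]
1 [0.679  0.2356] [317 222]
```

View pics/s.png

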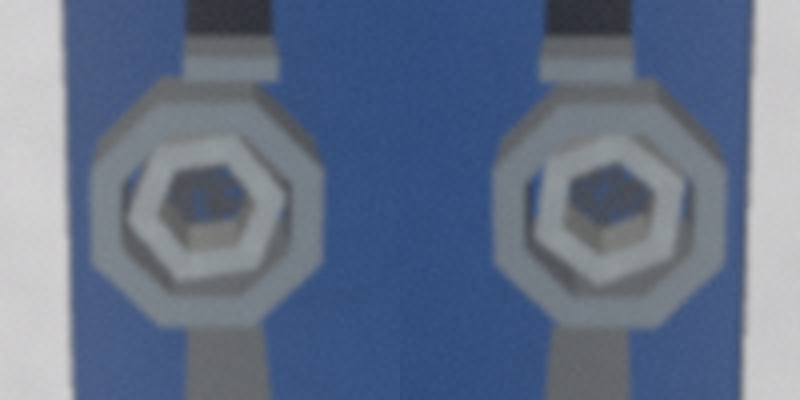

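Left hex vertices are at about 5.5° mod 60 and right at about 28° mod 60. I'll refine these and the rack pose numerically.

Run:
```python
from h import *
np.set_printoptions(precision=4,suppress=True)
a=.132; X=np.array([np.cos(a),np.sin(a)]); u=np.array([-np.sin(a),np.cos(a)]); C=np.array([.64,.18])
for i,sg in enumerate((-1,1)):
    c=dict(np.load(f"s{i}.npz")); p=C+sg*(.046*X+.05*u)
    g=cv2.cvtColor(c["pixels"],cv2.COLOR_BGR2GRAY); hs=cv2.cvtColor(c["pixels"],cv2.COLOR_BGR2HSV)
    # boss: grey blob around rim
    q=proj(c,np.r_[p,.034])[0].astype(int)
    x,y=q; prof=g[y-35:y+35,x]; print("col",prof[::3]); 
    for t in (145,152,160):
        m=np.uint8((g>t)*255); z=np.zeros_like(m); cv2.circle(z,(int(x),int(y)),24,255,-1); m&=z
        k=big(m)[0]; P=cast(c,k.reshape(-1,2),.028)[:,:2]
        if len(P)<20: continue
        M=cv2.moments((P*1000).astype(np.float32).reshape(-1,1,2)); ctr=np.array([M["m10"],M["m01"]])/M["m00"]/1000
        d=P-ctr; ph=np.arctan2(d[:,1],d[:,0]); r=np.hypot(*d.T)
        h=np.argsort(ph); F=np.trapezoid((r*np.exp(6j*ph))[h],ph[h])
        print(i,t,"ctr",ctr,"exp",p,"area mm2",M["m00"],"rmax",r.max(),"vertex deg world mod60",np.degrees(np.angle(F))/6%60,abs(F))
c=bot.read_camera("top")
# rack edge check, this time from closeups: base long edges at local x +-75
for i,rows in ((0,None),(1,None)):
    c=dict(np.load(f"s{i}.npz")); m=mask(c,(105,110,40),(125,255,255))
    for r in (160,200,240,280):
        xs=np.where(m[r])[0]; P=cast(c,[(xs.min(),r),(xs.max(),r)],.008)[:,:2]-C
        print(i,r,"local x of edges",P@X, "y",P@u)
```

```text
col [125 112 106 122 125 124 139 148 125  81  80  80  82 113 122 131 152 145
 106 121 127 125 107 106]
0 145 ctr [0.5958 0.1228] exp [0.601  0.1244] area mm2 100.36294398806058 rmax 0.016416054941754053 vertex deg world mod60 34.22364164566987 0.0016514161415824493Traceback (most recent call last):
  File "<stdin>", line 12, in <module>
IndexError: list index out of range
```

```bash
cat > hexm.py <<'E'
from h import *
np.set_printoptions(precision=4,suppress=True)
a=.132; X=np.array([np.cos(a),np.sin(a)]); u=np.array([-np.sin(a),np.cos(a)]); C=np.array([.64,.18])
def hexfit(c,p,ts=(130,134,138)):
    g=cv2.GaussianBlur(cv2.cvtColor(c["pixels"],cv2.COLOR_BGR2GRAY),(0,0),.8)
    q=np.rint(proj(c,np.r_[p,.028])[0]).astype(int); z=np.zeros_like(g); cv2.circle(z,tuple(int(v) for v in q),21,255,-1)
    for t in ts:
        m=np.uint8((g>t)*255)&z
        k=cv2.convexHull(big(m)[0]); 
        f=np.zeros_like(g); cv2.fillPoly(f,[k],255); k=big(f)[0]
        P=cast(c,k.reshape(-1,2),.028)[:,:2]
        M=cv2.moments((P*1000).astype(np.float32).reshape(-1,1,2)); ctr=np.array([M["m10"],M["m01"]])/M["m00"]/1000
        d=P-ctr; ph=np.arctan2(d[:,1],d[:,0]); r=np.hypot(*d.T); h=np.argsort(ph); F=np.trapezoid((r*np.exp(6j*ph))[h],ph[h])
        print(t,"ctr",ctr,"exp",p,"area",abs(M["m00"]),"r",r.min(),r.max(),"vertex world mod60",np.degrees(np.angle(F))/6%60,abs(F))
E
python3 - <<'E'
from hexm import *
for i,sg in enumerate((-1,1)):
    c=dict(np.load(f"s{i}.npz")); hexfit(c,C+sg*(.046*X+.05*u))
    m=mask(c,(105,110,40),(125,255,255)); m[:,:120]=0; m[:,520:]=0
    for r in (150,180,240,270):
        xs=np.where(m[r])[0]
        if len(xs): P=cast(c,[(xs.min(),r),(xs.max(),r)],.008)[:,:2]-C; print(i,r,"edges x",P@X,"y",P@u)
E
```

```text
130 ctr [0.6016 0.1235] exp [0.601  0.1244] area 605.872649719473 r 0.012751187164794144 0.01563388808463816 vertex world mod60 21.09964748863664 0.0023556158699366645
134 ctr [0.6016 0.1234] exp [0.601  0.1244] area 579.152192245936 r 0.012578893430119382 0.014763682761255524 vertex world mod60 20.2993572800921 0.0022342605276352697
138 ctr [0.6016 0.1232] exp [0.601  0.1244] area 553.5788328091148 r 0.012310496206859076 0.014325232418261396 vertex world mod60 20.53153576354726 0.002345118739761109
0 150 edges x [-0.0705  0.0733] y [0.0023 0.0029]
0 180 edges x [-0.071   0.0733] y [-0.0213 -0.021 ]
0 240 edges x [-0.0706  0.0727] y [-0.0717 -0.0719]
0 270 edges x [-0.0721  0.0729] y [-0.0986 -0.0991]
130 ctr [0.68   0.2346] exp [0.679  0.2356] area 588.1664035953581 r 0.012479900841260369 0.014921449819513549 vertex world mod60 30.73762115393683 0.002854105102981848
134 ctr [0.68   0.2345] exp [0.679  0.2356] area 561.4907690868713 r 0.012322009623478843 0.01468681069314976 vertex world mod60 30.48477000266178 0.0027362743619999933
138 ctr [0.6801 0.2344] exp [0.679  0.2356] area 533.601054941304 r 0.012161920538364084 0.014352254570769767 vertex world mod60 30.848106094600272 0.00248397750526248
1 150 edges x [-0.0707  0.0734] y [0.1035 0.103 ]
1 180 edges x [-0.0715  0.074 ] y [0.0796 0.0794]
1 240 edges x [-0.0708  0.0737] y [0.0289 0.0291]
1 270 edges x [-0.0711  0.0736] y [0.0017 0.0021]
```

Run:
```python
from hexm import *
V=[[(128,215),(155,142),(237,135),(283,200),(243,277),(178,283)],[(140,165),(210,135),(285,175),(280,250),(205,285),(135,245)]]
H=np.degrees(.1295)
out=[]
for i,o in enumerate([(317,221),(317,222)]):
    c=dict(np.load(f"s{i}.npz"))
    P=cast(c,np.array(V[i])/4.-.4+np.array(o)-50,.028)[:,:2]; ctr=P.mean(0); d=P-ctr
    an=np.degrees(np.arctan2(d[:,1],d[:,0])); print(ctr,np.hypot(*d.T),an%60, "mean",np.degrees(np.angle(np.exp(6j*np.radians(an)).mean()))/6%60)
    im=cv2.resize(c["pixels"][o[1]-25:o[1]+25,o[0]-25:o[0]+25],(400,400),interpolation=cv2.INTER_CUBIC)
    im=cv2.convertScaleAbs(im,alpha=1.6,beta=-60)
    out.append(im)
cv2.imwrite("pics/s2.png",np.hstack(out))
```

```text
[0.6013 0.123 ] [0.0147 0.0162 0.0159 0.0153 0.0157 0.0158] [11.9234 12.5895 14.3029 14.4507  6.5544 18.675 ] mean 13.11447812595972
[0.68   0.2342] [0.0159 0.0147 0.0161 0.016  0.0153 0.0161] [33.8088 37.0824 33.0539 37.11   34.6204 33.9014] mean 34.926020100607346
```

View pics/s2.png

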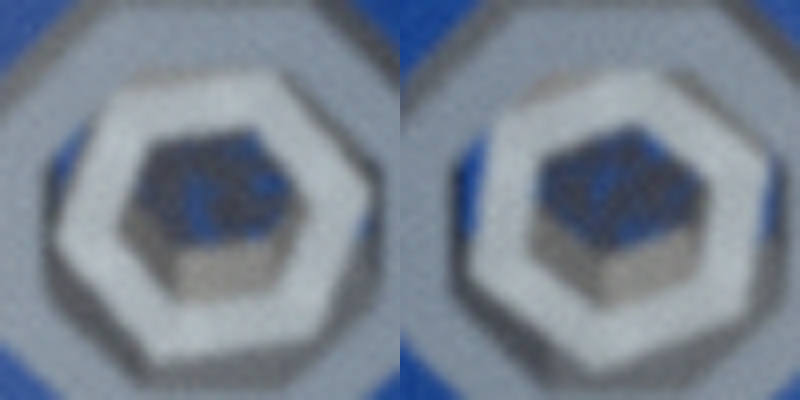

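Run:
```python
from hexm import *
V=[[(55,235),(120,85),(265,72),(370,195),(320,330),(155,365)],[(70,275),(100,110),(240,72),(370,155),(345,305),(200,370)]]
W=[[(120,215),(150,135),(255,128),(303,215),(270,285),(175,300)],[(130,245),(140,165),(235,125),(308,180),(295,262),(207,305)]]
for i,o in enumerate([(317,221),(317,222)]):
  for U in(V,W):
    c=dict(np.load(f"s{i}.npz"))
    P=cast(c,np.array(U[i])/8.-.45+np.array(o)-25,.028)[:,:2]; ctr=P.mean(0); d=P-ctr
    an=np.degrees(np.arctan2(d[:,1],d[:,0])); print(ctr,np.hypot(*d.T),an%60, "mean",np.degrees(np.angle(np.exp(6j*np.radians(an)).mean()))/6%60)
```

```text
[0.6018 0.1235] [0.0155 0.0156 0.0149 0.0151 0.0156 0.0163] [14.9596 12.5214 18.5708 15.004  19.0779 16.6761] mean 16.13809180450345
[0.6016 0.1236] [0.0089 0.0098 0.0094 0.0088 0.0091 0.0094] [ 8.5083 14.9534 11.6895  6.4518 15.4416 14.9743] mean 12.041792829922892
[0.6802 0.2346] [0.0158 0.0156 0.0143 0.0155 0.0151 0.0158] [29.8431 25.4757 30.3659 30.4996 30.9238 30.2777] mean 29.584003130300143
[0.68   0.2348] [0.0092 0.009  0.0089 0.0092 0.0088 0.0092] [27.443  34.9434 27.9482 29.3034 34.4009 30.3415] mean 30.709776289068376
```

Close-up: socket hex outlines are clear, with vertices at about 15.5° (screw 0) and 30.3° (screw 1) in world. Next, a close-up of the driver.

Run:
```python
from hexm import *
p=np.array([.437,.025]); A=0.
bot.goto(np.r_[p+[0,.0],.25],down(A))
c=snap("wrist"); np.savez("d.npz",**c)
q=np.rint(proj(c,np.r_[p,.12])[0]).astype(int); print(q,bot.current_joints())
x,y=q; cv2.imwrite("pics/d.png",cv2.resize(c["pixels"][max(0,y-75):y+75,x-75:x+75],(600,600),interpolation=cv2.INTER_CUBIC))
k=big(mask(c,(3,120,80),(22,255,255)),1,(x-75,max(0,y-75),x+75,y+75))[0]; print(cv2.contourArea(k))
print(rect(c,k,.154))
```

```text
[318 225] [-0.22   -0.2355  1.9095  0.0002  1.4674 -0.2202]
1724.5
(array([0.4379, 0.0264], dtype=float32), [np.float32(0.030759148), np.float32(0.03167758)], np.float32(1.0805374))
```

View pics/d.png

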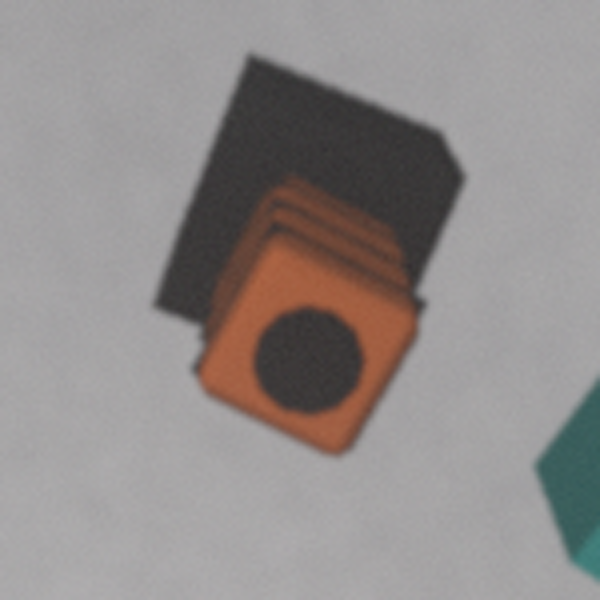

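The handle is upright in its black stand: centre at about (308,358) in the crop, sides at about 62°. Grasp it and lift.

Run:
```python
from hexm import *
p=np.array([.4379,.0258]); A=1.08
bot.goto(np.r_[p,.20],down(A)); bot.line_to(np.r_[p,.100])
print("bias",bot.current_contact_force(),bot.current_ft_torque())
bot.set_gripper(0,40); print("open",bot.current_opening()*92,bot.current_contact_force())
bot.line_to(np.r_[p,.22],max_speed=.1); print("open",bot.current_opening()*92,bot.current_contact_force())
S0=np.array([.6017,.1235])
a=np.radians(165.5); bot.goto(np.r_[S0,.22],down(a)); print(bot.current_joints())
s=snap("scene"); w=snap("wrist"); 
x,y=proj(s,np.r_[S0,.15])[0].astype(int)
cv2.imwrite("pics/h.png",np.hstack([cv2.resize(s["pixels"][y-60:y+60,x-50:x+50],(400,480),interpolation=cv2.INTER_CUBIC),cv2.resize(w["pixels"],None,fx=.6,fy=1)[:, :390]]))
c=snap("top"); st=big(mask(c,(0,0,0),(179,255,100)),1,(290,250,340,300))[0]; print(rect(c,st,.066),bot.current_clock())
cv2.imwrite("pics/t.png",cv2.resize(c["pixels"][245:305,285:345],(480,480),interpolation=cv2.INTER_CUBIC))
```

```text
bias [-0.2942  0.0148  0.1183] [ 0.0068 -0.1724  0.0172]
open 31.735812263707942 [-0.4662 -0.3354 -0.0699]
open 32.106983473603606 [ 0.1378  0.3617 -1.079 ]
[ 0.0057  0.2551  1.4747 -0.0001  1.4123 -2.8818]
(array([0.4377, 0.0243], dtype=float32), [np.float32(0.054801848), np.float32(0.054857768)], np.float32(1.1865481)) 11.7667
```

View pics/h.png

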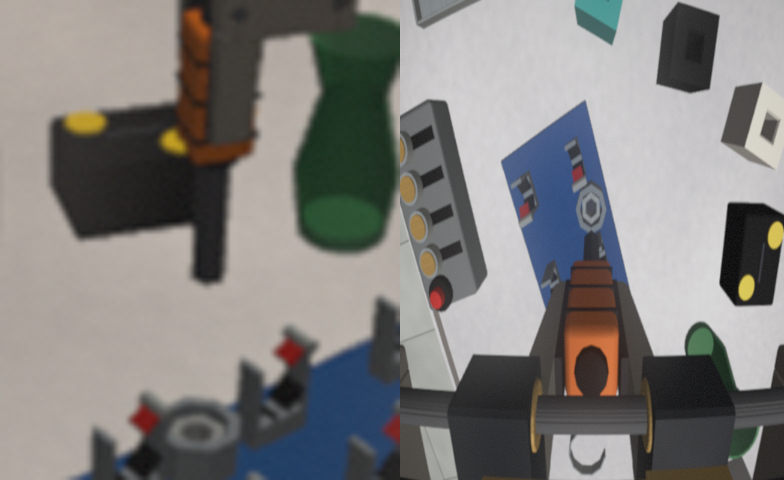

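```bash
cat >> h.py <<'E'
def guard(z,step=.002,fz=6,speed=.03):
    "lower in steps to z, stop when vertical load changes by fz; returns z reached"
    p=np.array(bot.current_ee_pos()); f0=bot.current_contact_force()[2]; zz=p[2]
    while zz>z+1e-6:
        zz=max(z,zz-step); bot.line_to([p[0],p[1],zz],max_speed=speed)
        f=bot.current_contact_force()[2]-f0
        if abs(f)>fz: break
    return zz,f,bot.current_ee_pos()
E
python3 - <<'E'
from hexm import *
p=np.array(bot.current_ee_pos()); w=snap("wrist")
print("tip expect",proj(w,[p-[0,0,.094],p-[0,0,.016]]))
S0=np.array([.6017,.1235])
cv2.imwrite("pics/tip.png",cv2.resize(w["pixels"][190:290,270:380],None,fx=5,fy=5,interpolation=cv2.INTER_CUBIC))
bot.line_to(np.r_[S0,.135],max_speed=.1)
w=snap("wrist"); cv2.imwrite("pics/tip2.png",cv2.resize(w["pixels"][190:290,270:380],None,fx=4,fy=4,interpolation=cv2.INTER_CUBIC))
cv2.imwrite("pics/tips.png",np.hstack([cv2.imread("pics/tip.png")[:400,:350],cv2.imread("pics/tip2.png")]))
E
```

```text
tip expect [[318.4254 239.7804]
 [318.2481 286.0687]]
```

View pics/tips.png

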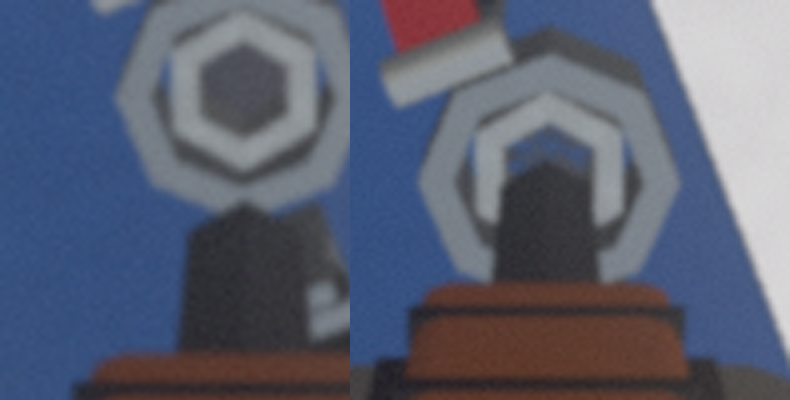

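The tip shows a hex edge facing away, exactly like the socket's vertex, so it is aligned and the jaw axis is the handle's x. Insert with a force guard.

Run:
```python
from hexm import *
print(guard(.1025,.002,8)); print(bot.current_contact_force(),bot.current_ft_torque(),bot.current_joints())
```

```text
(np.float64(0.11609399713847868), np.float64(14.590314351713106), array([0.6029, 0.1236, 0.119 ]))
[-5.8741 -0.8463 14.3296] [0.0805 1.5531 0.0218] [ 0.0061  0.3458  1.5686 -0.0001  1.2264 -2.8826]
```

```bash
cat >> h.py <<'E'
def insert(S,z,zc,offs,fz=8):
    "guarded insertion tried at several sideways offsets"
    for o in offs:
        bot.line_to(np.r_[np.array(S)+o,zc],max_speed=.06)
        zz,f,e=guard(z,.002,fz); F=bot.current_contact_force(); print(o,"z",round(zz,4),"f",np.round(F,1),"e",np.round(e,4),flush=True)
        if e[2]<z+.004: return np.array(S)+o
    bot.line_to(np.r_[np.array(S),zc],max_speed=.06)
E
python3 - <<'E'
from hexm import *
m=.001
print(insert([.6017,.1235],.1025,.124,m*np.array([(-1.5,0),(-1.5,1),(-1.5,-1),(-3,0),(0,1),(0,-1)])))
E
```

```text
[-0.0015  0.    ] z 0.1181 f [-2.3 -0.1  5.4] e [0.6007 0.1236 0.1194]
[-0.0015  0.001 ] z 0.1164 f [-6.4 -0.3 14.2] e [0.6011 0.1246 0.1192]
[-0.0015 -0.001 ] z 0.1025 f [ 5.6 -0.6  1.2] e [0.6009 0.1223 0.1025]
[0.6002 0.1225]
```

```bash
cat >> h.py <<'E'
def turn(S,z,a,step=.2,amin=None,tmax=.3):
    "turn clockwise about S from heading a in steps; stop on torque or at q6 limit"
    t0=bot.current_clock()
    while bot.current_joints()[5]+step<2.93:
        a-=step; bot.goto(np.r_[S,z],down(a)); T=bot.current_ft_torque()[2]; F=bot.current_contact_force()
        print(f"a {a:.2f} q6 {bot.current_joints()[5]:.2f} tz {T:.3f} F {np.round(F,1)} t {bot.current_clock()-t0:.1f}",flush=True)
        if abs(T)>tmax or np.linalg.norm(F)>45: return a,"stop"
    return a,"limit"
E
python3 - <<'E'
from h import *
a=np.radians(165.5); S=[.6007,.1225]
bot.line_to(np.r_[S,.1035],max_speed=.03); print(bot.current_contact_force())
bot.goto(np.r_[S,.1035],down(a-.15)); print(bot.current_ft_torque(),bot.current_contact_force())
print(turn(S,.1035,a-.15,.25,tmax=.3))
E
```

```text
[ 6.72964251 -0.44357537 -2.7140789 ]
[-0.35601757 -1.88897606 -0.0264418 ] [ 6.0880026  -1.26423968 -2.11554087]
a 2.49 q6 -2.48 tz 0.009 F [ 5.7 -1.1 -2.1] t 0.4
a 2.24 q6 -2.23 tz -0.038 F [ 5.4 -0.9 -1.3] t 0.7
a 1.99 q6 -1.99 tz -0.007 F [ 5.2  0.4 -1. ] t 1.1
a 1.74 q6 -1.74 tz -0.015 F [ 5.4  0.5 -1.9] t 1.4
a 1.49 q6 -1.49 tz -0.058 F [ 4.9  2.4 -2.6] t 1.8
a 1.24 q6 -1.24 tz 0.002 F [ 5.4  2.8 -2.8] t 2.1
a 0.99 q6 -0.99 tz -0.032 F [ 5.   3.6 -3.4] t 2.4
a 0.74 q6 -0.74 tz -0.037 F [ 6.1  5.  -5. ] t 2.8
a 0.49 q6 -0.49 tz 0.021 F [ 6.7  4.5 -3.7] t 3.2
a 0.24 q6 -0.24 tz -0.001 F [ 7.7  5.4 -4.4] t 3.5
a -0.01 q6 0.01 tz -0.022 F [ 8.1  3.9 -3.8] t 3.9
a -0.26 q6 0.26 tz -0.001 F [ 9.2  4.8 -6.3] t 4.2
a -0.51 q6 0.51 tz -0.005 F [ 8.5  4.  -6.6] t 4.6
a -0.76 q6 0.76 tz -0.025 F [ 9.3  2.9 -6.5] t 4.9
a -1.01 q6 1.01 tz -0.032 F [ 9.   2.1 -5.6] t 5.2
a -1.26 q6 1.26 tz 0.023 F [ 8.   2.1 -5.4] t 5.6
a -1.51 q6 1.51 tz -0.030 F [ 7.8  2.2 -5.1] t 5.9
a -1.76 q6 1.76 tz -0.002 F [ 8.4  2.4 -4. ] t 6.3
a -2.01 q6 2.01 tz -0.048 F [ 8.   2.2 -4.6] t 6.7
a -2.26 q6 2.26 tz -0.095 F [ 8.5  2.  -3.5] t 7.0
a -2.51 q6 2.51 tz -0.142 F [ 8.   0.4 -3.4] t 7.4
a -2.76 q6 2.76 tz 0.043 F [ 6.8  0.3 -1.4] t 7.7
(np.float64(-2.7614800879493844), 'limit')
```

Run:
```python
from h import *
print(bot.current_opening()*92,bot.current_ee_pos(),bot.current_joints())
w=snap("wrist","tw.png",(220,180,420,400),2.5)
```

```text
31.806423646374224 [0.60142667 0.12282427 0.10350897] [4.47264628e-03 3.58547694e-01 1.58522128e+00 7.77644049e-04
 1.19587139e+00 2.76255889e+00]
```

View pics/tw.png

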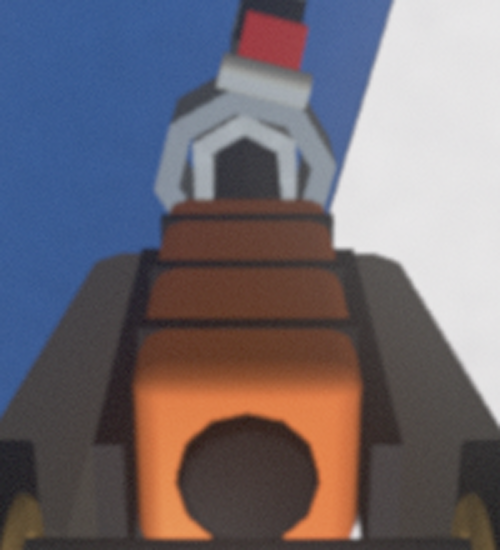

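```bash
cat >> h.py <<'E'
def regrasp(S,z,a,back,n=40):
    bot.set_gripper(1.0); a2=a+back
    k=int(np.ceil(abs(back)/.5))
    for i in range(1,k+1): bot.goto(np.r_[S,z],down(a+back*i/k))
    bot.set_gripper(0,n); print("regrasp opening mm",bot.current_opening()*92,bot.current_contact_force()); return a2
E
python3 - <<'E'
from h import *
S=np.array([.6012,.1227]); a=np.radians(165.5)-.15-22*.25
a=regrasp(S,.1035,a,np.pi/2)
print(turn(S,.1035,a,.08,tmax=.3))
print(bot.current_opening()*92)
E
```

```text
regrasp opening mm 31.831060514083443 [-0.87495777 -1.23762054 -0.02336162]
a -1.27 q6 1.27 tz -0.053 F [-0.3  0.6 -0.6] t 0.2
a -1.35 q6 1.35 tz 0.132 F [0.3 1.7 0.2] t 0.5
a -1.43 q6 1.43 tz 0.186 F [ 0.2  2.5 -0.2] t 0.8
a -1.51 q6 1.51 tz 0.234 F [ 0.1  3.9 -0.7] t 1.0
a -1.59 q6 1.59 tz -0.096 F [-0.1  4.6  0.2] t 1.2
a -1.67 q6 1.67 tz 0.018 F [1.  5.9 1. ] t 1.5
a -1.75 q6 1.75 tz -0.068 F [-0.   5.3 -0.2] t 1.8
a -1.83 q6 1.83 tz -0.119 F [0.2 5.4 0.2] t 2.0
a -1.91 q6 1.91 tz -0.076 F [ 0.2  5.2 -0.6] t 2.2
a -1.99 q6 1.99 tz -0.103 F [1.3 6.3 0.1] t 2.5
a -2.07 q6 2.07 tz -0.055 F [ 0.1  5.6 -0.4] t 2.8
a -2.15 q6 2.15 tz -0.007 F [ 0.5  5.3 -1.4] t 3.0
a -2.23 q6 2.23 tz 0.035 F [ 1.9  5.2 -0.1] t 3.2
a -2.31 q6 2.31 tz 0.098 F [ 1.7  6.  -0.7] t 3.5
a -2.39 q6 2.39 tz 0.078 F [ 0.9  6.3 -1.4] t 3.8
a -2.47 q6 2.47 tz 0.284 F [ 1.5  6.  -0.5] t 4.0
a -2.55 q6 2.55 tz 0.176 F [ 2.7  5.5 -0. ] t 4.2
a -2.63 q6 2.63 tz -0.081 F [ 2.1  6.2 -0.5] t 4.5
a -2.71 q6 2.71 tz -0.080 F [ 1.1  6.  -1.9] t 4.8
a -2.79 q6 2.79 tz -0.089 F [ 2.   6.1 -1.1] t 5.0
a -2.87 q6 2.87 tz -0.085 F [ 1.7  5.8 -1.2] t 5.2
(np.float64(-2.8706837611544893), 'limit')
31.96763732655169
```

Run:
```python
from h import *
p=np.array(bot.current_ee_pos()); print(p,bot.current_contact_force())
bot.line_to(np.r_[p[:2],.22],max_speed=.08); print(bot.current_contact_force())
S1=np.array([.6792,.2338]); a=np.radians(120)
bot.goto(np.r_[S1,.22],down(a)); print(bot.current_joints(),bot.current_clock())
w=snap("wrist"); np.savez("v0.npz",**w)
q=np.rint(proj(w,[.601,.1227,.028])[0]).astype(int); print(q)
x,y=q
r=proj(w,np.r_[S1,.128])[0].astype(int); print(r)
A=cv2.resize(w["pixels"][y-25:y+25,x-25:x+25],(400,400),interpolation=cv2.INTER_CUBIC)
B=cv2.resize(w["pixels"][190:290,270:370],(400,400),interpolation=cv2.INTER_CUBIC)
cv2.imwrite("pics/v0.png",cv2.convertScaleAbs(np.hstack([A,B]),alpha=1.6,beta=-50))
```

```text
[0.60159618 0.12363823 0.10359349] [ 1.74499569  5.83542475 -1.20794619]
[ 0.81097912  0.06998663 -0.44319675]
[ 1.63756507e-01  5.28754166e-01  1.12173111e+00  3.01319129e-07
  1.49102492e+00 -1.93046050e+00] 43.55
[253  69]
[319 240]
```

View pics/v0.png

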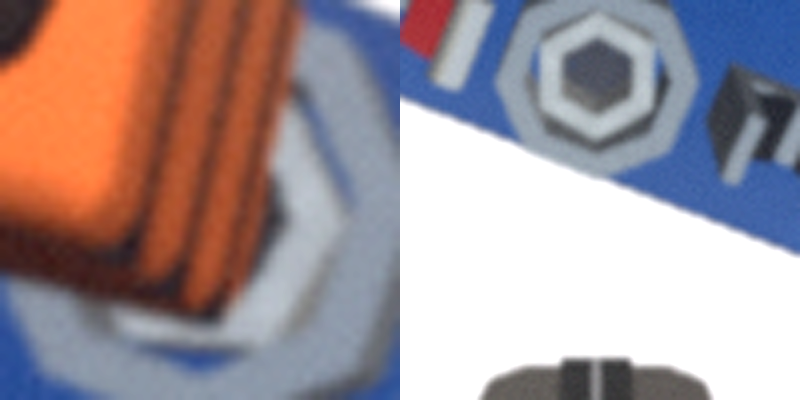

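The gripper is empty: the driver stayed in socket 0. Look at it from above.

Run:
```python
from h import *
print(bot.current_opening()*92)
bot.set_gripper(1.0)
A=.3; bot.goto([.601,.125,.29],down(A))
w=snap("wrist"); np.savez("d2.npz",**w)
x,y=np.rint(proj(w,[.601,.1227,.1])[0]).astype(int); print(x,y)
k=big(mask(w,(3,120,80),(22,255,255)),1,(x-80,y-80,x+80,y+80))[0]
for z in(.156,): print(rect(w,k,z))
cv2.imwrite("pics/d2.png",cv2.resize(w["pixels"][max(0,y-60):y+60,x-60:x+60],(480,480),interpolation=cv2.INTER_CUBIC))
s=snap("scene"); x,y=proj(s,[.601,.123,.1])[0].astype(int)
cv2.imwrite("pics/d3.png",np.hstack([cv2.imread("pics/d2.png"),cv2.resize(s["pixels"][y-40:y+40,x-25:x+25],(300,480),interpolation=cv2.INTER_CUBIC)]))
print(bot.current_clock())
```

```text
0.33401279289631236
318 210
(array([0.595864  , 0.12845552], dtype=float32), [np.float32(0.029814366), np.float32(0.040400993)], np.float32(-1.3162949))
46.5333
```

View pics/d3.png

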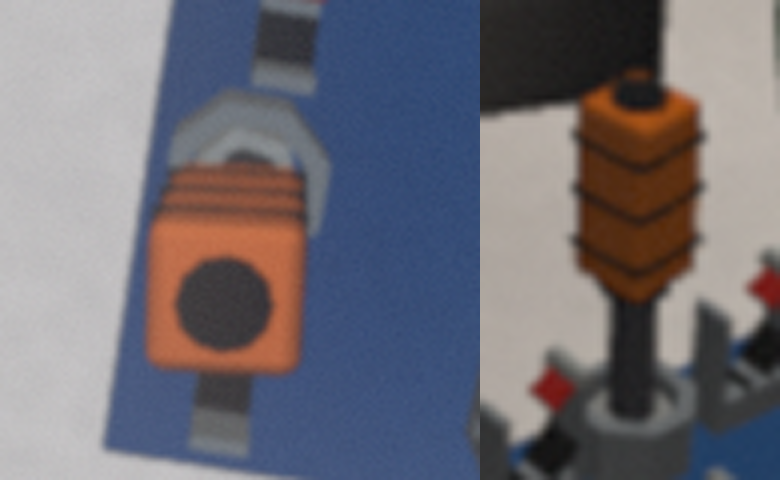

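Run:
```python
from h import *
np.set_printoptions(precision=4,suppress=True)
w=dict(np.load("d2.npz")); T=cast(w,[(318-60+225/4,150+292/4)],.156)[0]; print("top",T)
m=np.r_[(T[:2]*.7+np.array([.6012,.1227])*.3)]
a=.253
bot.goto(np.r_[m,.21],down(a)); bot.line_to(np.r_[m,.103],max_speed=.15); print(bot.current_contact_force())
bot.set_gripper(0,60); print(bot.current_opening()*92,bot.current_contact_force(),bot.current_ft_torque())
p=np.r_[.6012,.1227,.103]
bot.line_to(p,max_speed=.05); print(bot.current_contact_force(),bot.current_ft_torque())
for d in(.05,.10,.15): bot.goto(p,down(a+d)); print(d,bot.current_ft_torque()[2],bot.current_contact_force(),bot.current_opening()*92)
for z in(.11,.12,.13,.15,.22): bot.line_to([*p[:2],z],max_speed=.06); print(z,bot.current_contact_force(),bot.current_opening()*92)
w=snap("wrist"); np.savez("v1.npz",**w)
x,y=np.rint(proj(w,[.6012,.1227,.028])[0]).astype(int);print(x,y)
cv2.imwrite("pics/v1.png",cv2.convertScaleAbs(cv2.resize(w["pixels"][y-45:y+75,x-60:x+60],(600,600),interpolation=cv2.INTER_CUBIC),alpha=1.5,beta=-40))
```

```text
top [0.5972 0.1244 0.156 ]
[0.3777 0.2438 0.3231]
32.32149587657274 [ 5.1599  1.022  -4.6393] [ 0.4186 -1.8259  0.0767]
[ 2.08    5.1954 -0.4057] [ 1.3403 -0.7663  0.001 ]
0.05 0.04281425033221695 [ 0.9457  4.5068 -0.9244] 31.661970683598476
0.1 0.08166857514355212 [1.3931 4.7343 0.2462] 31.786717281418646
0.15 0.02827857399387717 [ 1.0634  5.2937 -0.2389] 32.13442396241227
0.11 [ 14.1168   6.3122 -32.8838] 32.005601238524136
0.12 [ 10.7667   4.7861 -26.4863] 32.32979613520149
0.13 [ 0.4426 -0.3007 -1.1585] 31.80445366150281
0.15 [ 0.478   0.1551 -1.7306] 31.694642137306364
0.22 [-0.9661 -0.6951 -2.0205] 31.40089809394705
319 207
```

View pics/v1.png

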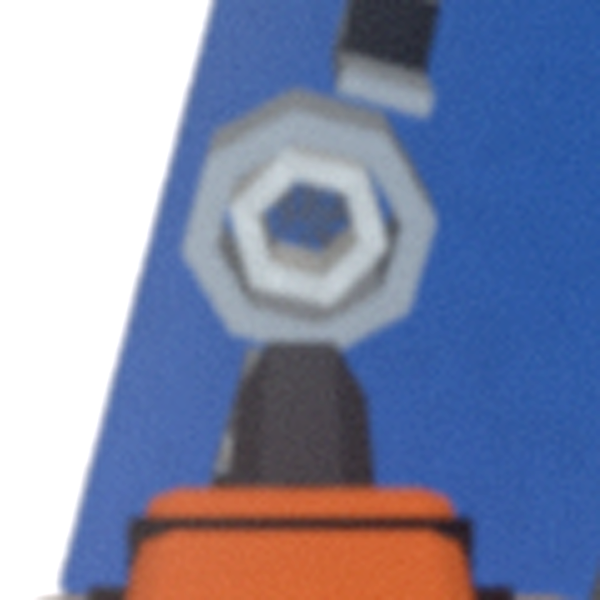

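Run:
```python
from h import *
w=dict(np.load("v1.npz"))
for V in ([(230,212),(290,150),(362,163),(390,240),(330,307),(250,292)],[(262,220),(292,182),(345,190),(355,230),(322,266),(275,255)]):
    P=cast(w,np.array(V)/5.-.4+[319-60,207-45],.028)[:,:2]; d=P-P.mean(0); an=np.degrees(np.arctan2(d[:,1],d[:,0])); print(P.mean(0),np.hypot(*d.T),an%60,np.degrees(np.angle(np.exp(6j*np.radians(an)).mean()))/6%60)
print(bot.current_clock(),Ro.from_rotvec(bot.current_tool_rot()).as_matrix()[:2,0])
```

```text
[0.60180377 0.12330253] [0.01506352 0.01522656 0.01586286 0.01551082 0.01595734 0.01670658] [11.42875085  6.30342666 14.35421173 14.4042617   7.9309417  11.39343308] 10.984959390829339
[0.60148747 0.12397687] [0.00876443 0.00859845 0.00942331 0.00882627 0.00853018 0.00870794] [18.0944528  14.14382314  6.73553335 15.54128082 10.59226954  6.61389454] 11.956656932238202
52.5333 [0.91988972 0.39217578]
```

```bash
cat >> h.py <<'E'
def tq(n=8):
    r=[]
    for _ in range(n): bot.hold(.01); r.append(np.r_[bot.current_ft_torque()[2],bot.current_contact_force()])
    return np.mean(r,0)
def turn2(S,z,a,amin,step=.06,dT=.13):
    "clockwise, gently; stop when the averaged torque exceeds dT twice the friction"
    while a>amin:
        a-=step; bot.goto(np.r_[S,z],down(a)); T=tq()
        print(f"{np.degrees(a):.0f} tz {T[0]:.3f} F {np.round(T[1:],1)} o {bot.current_opening()*92:.1f}",flush=True)
        if T[0]>dT: return a,True
    return a,False
E
python3 - <<'E'
from h import *
a=np.radians(12); S=np.array([.6014,.1233])
bot.goto(np.r_[S,.14],down(a)); print("bias",tq(),bot.current_joints()[5])
m=.001; R=insert(S,.1025,.126,m*np.array([(0,0),(1,0),(-1,0),(0,1),(0,-1),(-1.2,-1.2),(1.2,1.2),(1.2,-1.2),(-1.2,1.2)]))
print(R,bot.current_opening()*92,bot.current_clock())
if R is not None:
    F=tq(); print(F)
    print(turn2(R,.1025,a,a-1.0)); print(bot.current_clock())
E
```

```text
bias [ 0.01563754  0.3481947   0.00464996 -0.71779774] -0.20551974433199136
[0. 0.] z 0.1025 f [3.1 4.4 2.5] e [0.6016 0.1235 0.1026]
[0.6014 0.1233] 31.930789536416015 56.4
[-0.02883982  2.29490921  4.95816686  2.482714  ]
9 tz 0.006 F [2.2 4.8 2.8] o 31.8
5 tz 0.032 F [2.3 4.9 2. ] o 31.6
2 tz 0.019 F [2.5 5.3 2. ] o 31.7
-2 tz 0.015 F [2.  5.8 2.2] o 32.1
-5 tz 0.044 F [2.4 5.7 1.9] o 31.9
-9 tz 0.023 F [2.5 5.6 1.8] o 31.7
-12 tz 0.012 F [2.7 5.8 1.7] o 32.0
-16 tz 0.053 F [2.7 5.6 1.8] o 31.3
-19 tz 0.274 F [3.1 5.8 1.7] o 31.3
(np.float64(-0.3305604897606804), True)
59.3167
```

Run:
```python
from h import *
S=np.array([.6014,.1233])
for d in(-14,-8): bot.goto(np.r_[S,.1025],down(np.radians(d))); print(d,tq(4))
for z in(.11,.12,.13,.22): bot.line_to([*S,z],max_speed=.08); print(z,bot.current_contact_force(),bot.current_opening()*92)
a=np.radians(150.3); S1=np.array([.6797,.2340])
bot.goto(np.r_[S1,.14],down(a)); print(bot.current_joints(),bot.current_opening()*92)
m=.001; R=insert(S1,.1025,.126,m*np.array([(0,0),(-1,-1),(-1,0),(0,-1),(1,0),(0,1),(-2,0),(-2,-1.5),(1.5,1)]))
print(R,bot.current_opening()*92,bot.current_clock())
if R is not None: 
    e=np.array(bot.current_ee_pos())[:2]; print(e,tq())
```

```text
-14 [0.05858182 2.86150797 5.41995315 1.65466805]
-8 [0.07722358 2.44553568 5.2822551  2.43422567]
0.11 [2.08240641 4.65019097 0.87872104] 31.828181023159914
0.12 [1.91252614 3.04517348 4.19601123] 31.501845032680386
0.13 [ 0.47071609 -0.60978115 -1.03156431] 31.688586203422258
0.22 [ 0.38019174 -0.05345814 -1.59911031] 31.717852170795027
[ 1.63812271e-01  5.81953895e-01  1.20517025e+00 -4.05025144e-05
  1.35437966e+00 -2.45885010e+00] 31.726889958916676
[0. 0.] z 0.1025 f [3.8 0.7 0.3] e [0.6793 0.2339 0.1028]
[0.6797 0.234 ] 32.15103458238772 67.575
[0.67930963 0.23386512] [-0.01334737  4.43940251  0.1246501   0.87821686]
```

Run:
```python
from h import *
S=np.array([.6799,.2341]); a=np.radians(150.3)
a,s=turn2(S,.1025,a,np.radians(-105),.25,.17)
if not s: a,s=turn2(S,.1025,a,np.radians(-148),.06,.17)
print(np.degrees(a),s,bot.current_joints()[5],bot.current_clock())
```

```text
136 tz -0.017 F [ 2.7 -0.6  2.4] o 31.9
122 tz -0.002 F [ 1.6 -0.8  3.5] o 31.9
107 tz 0.004 F [0.7 0.1 4.4] o 32.1
93 tz -0.032 F [-0.8  0.8  5.2] o 31.7
79 tz -0.008 F [-0.6  0.9  5.2] o 31.9
64 tz -0.008 F [-0.4  1.4  5.2] o 32.0
50 tz -0.012 F [-0.5  3.   5. ] o 31.8
36 tz 0.016 F [-0.3  4.5  4.8] o 31.7
21 tz -0.020 F [-0.2  5.3  4.6] o 32.2
7 tz -0.020 F [0.3 5.2 4.3] o 31.8
-7 tz -0.016 F [0.4 5.5 4.5] o 31.5
-22 tz -0.002 F [0.9 5.2 3.6] o 31.6
-36 tz -0.012 F [1.2 5.4 3.1] o 31.7
-50 tz -0.018 F [1.6 5.  3.8] o 31.6
-65 tz -0.010 F [2.2 5.4 3.4] o 31.5
-79 tz -0.025 F [1.9 4.6 3. ] o 32.0
-93 tz -0.021 F [2.6 4.8 2.9] o 31.8
-108 tz -0.006 F [3.2 4.4 2.3] o 31.8
-111 tz -0.003 F [2.8 4.1 2.6] o 31.7
-114 tz 0.019 F [2.8 4.3 2.8] o 31.7
-118 tz -0.008 F [3.1 4.2 2.8] o 31.6
-121 tz 0.006 F [3.1 4.  2.2] o 31.7
-125 tz 0.009 F [3.3 3.8 2.3] o 31.9
-128 tz 0.019 F [3.3 3.7 2.2] o 32.2
-132 tz 0.009 F [3.6 3.8 2.4] o 31.7
-135 tz 0.006 F [3.5 4.  2.2] o 31.6
-138 tz 0.005 F [3.7 3.4 2.1] o 31.7
-142 tz 0.004 F [3.8 3.4 2.1] o 31.7
-145 tz -0.001 F [4.3 3.4 2.2] o 31.7
-149 tz -0.009 F [4.  2.9 2.2] o 31.5
-148.78396905828976 False 2.75463998685183 78.9417
```

Run:
```python
from h import *
S=np.array([.6799,.2341]); a=np.radians(-148.784)
for d in (.06,.1): bot.goto(np.r_[S,.1025],down(a+d))
a+=.1
e=np.array(bot.current_ee_pos())[:2]; print(e)
a=regrasp(e,.1025,a,np.pi/2,60); print(np.degrees(a))
a,s=turn2(e,.1025,a,np.radians(-75),.15,.14)
a,s=turn2(e,.1025,a,np.radians(-135),.06,.14)
print(np.degrees(a),s,bot.current_joints()[5],bot.current_clock())
```

```text
[0.68032904 0.23384236]
regrasp opening mm 32.31778827976516 [ 0.03933314 -0.34567759  0.01111934]
-53.05442204869176
-62 tz -0.023 F [-0.   1.9 -0. ] o 31.9
-70 tz -0.015 F [-0.4  2.5 -0. ] o 31.7
-79 tz -0.018 F [-0.6  3.1  0. ] o 31.6
-82 tz 0.029 F [-0.7  3.6  0.2] o 31.8
-86 tz -0.001 F [-0.9  4.5  0.3] o 32.2
-89 tz -0.014 F [-1.3  4.7  0. ] o 31.8
-93 tz -0.002 F [-0.7  5.2  0.2] o 31.6
-96 tz 0.014 F [-1.1  5.   0.2] o 31.8
-99 tz 0.023 F [-1.2  4.8  0.1] o 31.7
-103 tz 0.029 F [-1.2  5.   0.1] o 31.7
-106 tz 0.092 F [-1.1  4.8  0.2] o 31.5
-110 tz 0.283 F [-1.1  5.2  0.2] o 31.9
-109.77724376664327 True 2.0765730894379497 87.0583
```

Both stops are felt at the predicted angles (screw 1 at −110°, predicted −109°). Now return the driver.

Run:
```python
from h import *
e=np.array(bot.current_ee_pos())
for d in(-105,-99): bot.goto(np.r_[e[:2],.1025],down(np.radians(d)))
for z in(.115,.13,.24): bot.line_to([*e[:2],z],max_speed=.12)
print(bot.current_opening()*92)
T=np.array([.4377,.0243]); a=np.radians(-22)
bot.goto(np.r_[T,.20],down(a))
m=.001; R=insert(T,.102,.170,m*np.array([(0,0),(0,1.5),(0,-1.5),(1.5,0),(-1.5,0),(1.5,1.5),(-1.5,1.5),(1.5,-1.5),(-1.5,-1.5)]))
print(R,bot.current_opening()*92,bot.current_clock())
```

```text
31.602413030714125
[0. 0.] z 0.102 f [-1.1 -5.2 -0.3] e [0.4377 0.0238 0.102 ]
[0.4377 0.0243] 31.835051492099662 99.825
```

```bash
cat >> h.py <<'E'
RODS={"kit":((.472,-.153),.15),"torch":((.519,-.275),.053),"pump":((.479,-.378),.10)}
def rodmask(c,n):
    if n=="kit": return mask(c,(0,130,70),(7,255,255))|mask(c,(173,130,70),(179,255,255))
    return mask(c,(0,0,0),(179,255,75 if n=="pump" else 90))
def look(n,p,h,z=.25):
    "go above rod n, measure centre and heading from the wrist camera"
    bot.goto([*p,z],down(h-np.pi/2)); c=snap("wrist"); m=rodmask(c,n)
    m=cv2.morphologyEx(m,cv2.MORPH_OPEN,np.ones((3,3),np.uint8))
    x,y=proj(c,[*p,.016])[0]; z_=np.zeros_like(m); X0,X1,Y0,Y1=int(x)-65,int(x)+65,max(0,int(y)-125),int(y)+125
    z_[Y0:Y1,X0:X1]=m[Y0:Y1,X0:X1]
    ks=[k for k in big(z_,2) if cv2.contourArea(k)>60]
    if n=="pump":
        e=[rect(c,k,.025)[0] for k in ks]; ctr=(e[0]+e[1])/2; d=e[0]-e[1]; info=np.linalg.norm(d); h2=np.arctan2(d[1],d[0])
    else: ctr,info,h2=rect(c,ks[0],.016 if n=="kit" else .02)
    h2=(h2+np.pi/2)%np.pi-np.pi/2
    return c,ctr,info,h2,(X0,Y0,X1,Y1)
E
python3 - <<'E'
from h import *
bot.set_gripper(1.0); bot.line_to([.4377,.0243,.26],max_speed=.2)
c=snap("wrist"); x,y=proj(c,[.4377,.0243,.12])[0].astype(int)
ims=[cv2.resize(c["pixels"][max(0,y-125):max(0,y-125)+250,x-65:x+65],(195,375))]
for n,(p,h) in RODS.items():
    c,ctr,info,h2,b=look(n,p,h); print(n,ctr,info,h2,bot.current_clock())
    im=c["pixels"].copy(); q=proj(c,[[*ctr,.016],[ctr[0]+.07*np.cos(h2),ctr[1]+.07*np.sin(h2),.016]]).astype(int); cv2.line(im,tuple(map(int,q[0])),tuple(map(int,q[1])),(255,255,0),1)
    ims.append(cv2.resize(im[b[1]:b[3],b[0]:b[2]],(195,375)))
cv2.imwrite("pics/rods.png",np.hstack(ims))
E
```

```text
kit [ 0.46986395 -0.15304269] [np.float32(0.0148906745), np.float32(0.1339771)] 0.14737916 102.6
torch [ 0.51756936 -0.2769486 ] [np.float32(0.02976494), np.float32(0.18049766)] 0.059115767 103.2333
pump [ 0.4661972  -0.33468854] 0.15942794 0.101569176 103.8
```

View pics/rods.png

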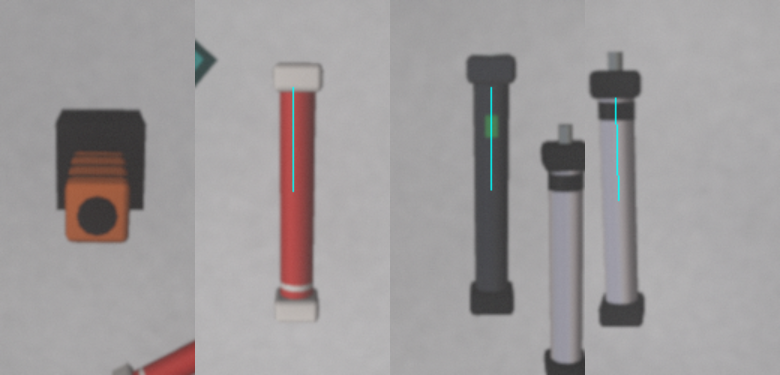

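The driver stands in its stand. Kit, torch and pump axes are marked on their barrels. The pump has been knocked about 4 cm towards the torch, so I'll use a narrow finger opening.

```bash
cat >> h.py <<'E'
C=np.array([.6407,.1787]); H=.128
def seat(i): return C+(i-1)*.1*np.array([-np.sin(H),np.cos(H)])
def place(n,lane,ctr,h):
    a=h-np.pi/2; o=.435
    bot.set_gripper(o); bot.goto([*ctr,.10],down(a)); bot.line_to([*ctr,.006],max_speed=.12)
    print("F down",np.round(bot.current_contact_force(),1))
    bot.set_gripper(0,60); print(n,"grip mm",bot.current_opening()*92)
    bot.line_to([*ctr,.24],max_speed=.25); print("held",bot.current_opening()*92)
    s=seat(lane); bot.goto([*s,.24],down(H-np.pi/2)); bot.line_to([*s,.10],max_speed=.2)
    f0=np.array(bot.current_contact_force()); z=.10
    while z>.022:
        z-=.003; bot.line_to([*s,z],max_speed=.06); F=np.array(bot.current_contact_force())-f0; e=np.array(bot.current_ee_pos())
        if np.linalg.norm(F)>1.5: print(round(z,3),np.round(e,4),np.round(F,1),flush=True)
        if e[2]<.0295 or np.linalg.norm(F)>45: break
    print("o",bot.current_opening()*92); return e
def leave(lane):
    bot.set_gripper(.435); bot.line_to([*seat(lane),.14],max_speed=.2)
E
python3 - <<'E'
from h import *
print(place("kit",2,np.array([.4700,-.1535]),.147),bot.current_clock())
E
```

```text
F down [-1.2  0.5 -0. ]
kit grip mm 22.986778133672605
held 22.73060124671291
0.097 [0.6285 0.2781 0.0981] [ 1.   0.6 -1.2]
0.094 [0.6277 0.2779 0.0938] [ 1.   0.  -1.2]
0.082 [0.6277 0.2778 0.0817] [ 0.8  0.5 -1.2]
0.079 [0.6277 0.2778 0.0786] [ 1.4  0.5 -1.1]
0.055 [0.6285 0.2777 0.0555] [ 2.2 -2.1  2.9]
0.052 [0.6286 0.2776 0.0524] [ 3.1 -2.3  4.5]
0.049 [0.6284 0.2774 0.0491] [ 3.9 -3.9  3.4]
0.046 [0.6282 0.2774 0.0459] [ 2.6 -4.5  3.8]
0.043 [0.6278 0.2773 0.0424] [ 3.4 -4.4  1.8]
0.04 [0.6273 0.2771 0.0388] [ 2.  -5.5  1.6]
0.037 [0.6267 0.2769 0.0351] [ 2.6 -4.8 -0.9]
0.031 [0.6276 0.2783 0.031 ] [ 0.2 -0.8  1.5]
0.028 [0.6279 0.2782 0.0306] [-7.1 -2.9 15. ]
0.025 [0.628  0.2782 0.0305] [-13.9  -5.4  29.6]
0.022 [0.6281 0.2782 0.0304] [-22.6  -8.4  44. ]
o 22.44912436615563
[0.62811146 0.27824351 0.0303648 ] 117.1917
```

```bash
sed -i 's/np.linalg.norm(F)>45: break/F[2]>20: break/' h.py
python3 - <<'E'
from h import *
leave(2)
RODS["pump"]=((.466,-.335),.10)
for n,l in(("torch",1),("pump",0)):
    bot.line_to([*np.array(bot.current_ee_pos())[:2],.24],max_speed=.3)
    c,ctr,info,h,b=look(n,*RODS[n]); print(n,ctr,info,h,bot.current_clock())
    ok=np.linalg.norm(ctr-np.array(RODS[n][0]))<.015 and abs(h-RODS[n][1])<.1
    if not ok: cv2.imwrite("pics/odd.png",c["pixels"]); break
    e=place(n,l,ctr,h); print(e,bot.current_clock())
    if e[2]>.033: break
    leave(l)
bot.line_to([*np.array(bot.current_ee_pos())[:2],.24],max_speed=.3); print(bot.current_clock())
E
```

```text
torch [ 0.51684386 -0.27666873] [np.float32(0.030479707), np.float32(0.18077034)] 0.054460168 120.9417
F down [-0.4  0.5  0. ]
torch grip mm 22.570743611791464
held 22.38941988187564
0.088 [0.6404 0.1787 0.0876] [-1.5  0.1 -0.6]
0.067 [0.6405 0.1787 0.0667] [-1.4 -0.7 -0.6]
0.055 [0.6413 0.1784 0.0555] [ 0.4 -1.8  3.7]
0.052 [0.6414 0.1784 0.0524] [ 2.  -3.3  3.8]
0.049 [0.6412 0.1782 0.0492] [ 2.2 -3.1  4. ]
0.046 [0.6409 0.1782 0.0459] [ 2.  -4.5  3.7]
0.043 [0.6406 0.1782 0.0425] [ 2.1 -5.6  2.3]
0.04 [0.6401 0.178  0.0389] [ 2.1 -5.8  2.5]
0.037 [0.6395 0.1779 0.0353] [ 2.1 -6.3 -0.7]
0.031 [0.6403 0.179  0.0309] [-1.2 -1.2  2.4]
0.028 [0.6406 0.179  0.0306] [-9.6 -2.9 17.2]
0.025 [0.6407 0.179  0.0305] [-17.1  -4.6  32.5]
o 22.33590663284544
[0.64069639 0.17899664 0.03051163] 133.0583
pump [ 0.35256803 -0.34559005] 0.11935167 -1.4691902 136.725
136.975
```

View pics/odd.png

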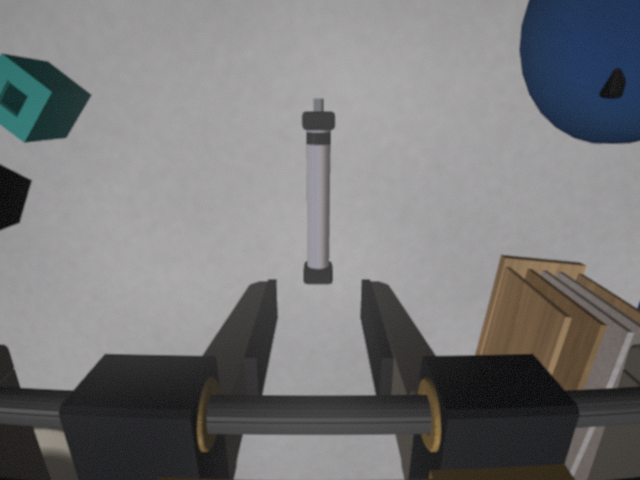

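The pump is unobstructed, with caps at (319,120) and (318,273). The mask had caught the half-closed fingers, so I'll use the cap regions only.

Run:
```python
from h import *
c=snap("wrist"); m=rodmask(c,"pump"); P=[]
E=[rect(c,big(m,1,b)[0],.025) for b in((295,105,345,132),(295,255,345,288))]
d=E[0][0]-E[1][0]; ctr=(E[0][0]+E[1][0])/2; h=np.arctan(d[1]/d[0]); print(E,ctr,np.linalg.norm(d),h)
if np.linalg.norm(ctr-np.array([.466,-.335]))<.015 and abs(h-.1)<.1 and .15<np.linalg.norm(d)<.17:
    e=place("pump",0,ctr,h); print(e,bot.current_clock())
    if e[2]<.033:
        leave(0); a=H-np.pi/2; p=C-np.array([.02,.0])
        bot.goto([*(C+[.0,-.0]),.25],down(H)); bot.set_gripper(1.0)
        c=snap("wrist","fin.png"); t=snap("top"); print(bot.current_clock())
        p=seat(1)
```

```text
[(array([ 0.5452311 , -0.32639542], dtype=float32), [np.float32(0.0168574), np.float32(0.029901955)], np.float32(-1.5510252)), (array([ 0.38709858, -0.34136218], dtype=float32), [np.float32(0.022857675), np.float32(0.028643722)], np.float32(-1.4593009))] [ 0.46616483 -0.33387882] 0.15883923 0.094365805
F down [-0.  -0.5 -0.4]
pump grip mm 22.385124739669187
held 22.714891100202085
0.097 [0.6541 0.0795 0.098 ] [ 0.1 -1.4 -0.7]
0.076 [0.6532 0.0796 0.0757] [ 1.  -1.2 -0.5]
0.058 [0.6537 0.0794 0.0581] [ 1.4 -0.7  0.2]
0.055 [0.6541 0.0791 0.0555] [ 0.9 -2.5  2.1]
0.052 [0.6542 0.0791 0.0524] [ 1.9 -2.4  4.5]
0.049 [0.654  0.079  0.0492] [ 3.4 -3.6  3.8]
0.046 [0.6537 0.0791 0.0459] [ 3.2 -4.8  3.8]
0.043 [0.6534 0.079  0.0425] [ 3.2 -5.1  2.9]
0.04 [0.6529 0.0789 0.039 ] [ 2.6 -5.6  1. ]
0.037 [0.6524 0.0789 0.0354] [ 2.6 -6.1 -0.6]
0.031 [0.653  0.0798 0.0309] [-0.8 -1.2  2.3]
0.028 [0.6532 0.0798 0.0306] [-8.3 -2.5 18.5]
0.025 [0.6534 0.0798 0.0305] [-17.4  -1.6  33.9]
o 22.903255752136424
[0.6533714  0.07975829 0.03046862] 149.05
152.4833
```

View pics/fin.png

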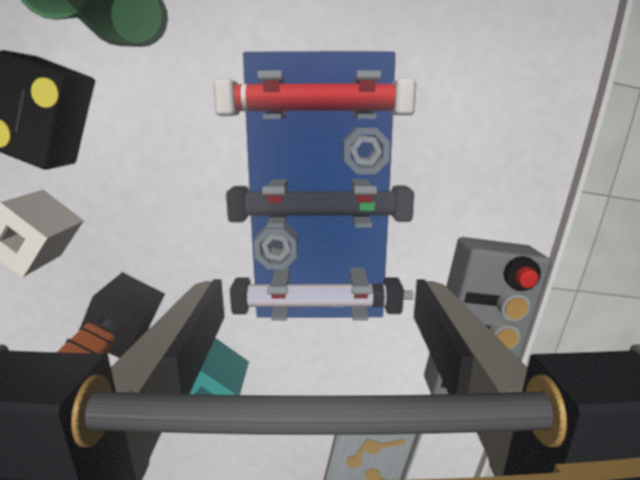

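All three rods lie under the red jaws, centred in their lanes (rows 97, 203, 295). Last crop: screw hex angles, expected vertices at about 46° in the rack frame.

Run:
```python
import cv2,numpy as np
im=cv2.imread("pics/fin.png"); A=[cv2.resize(im[y-25:y+25,x-25:x+25],(400,400),interpolation=cv2.INTER_CUBIC) for x,y in((276,246),(367,151))]
cv2.imwrite("pics/fs.png",cv2.convertScaleAbs(np.hstack(A),alpha=1.6,beta=-60))
```

```text
(no output)
```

View pics/fs.png

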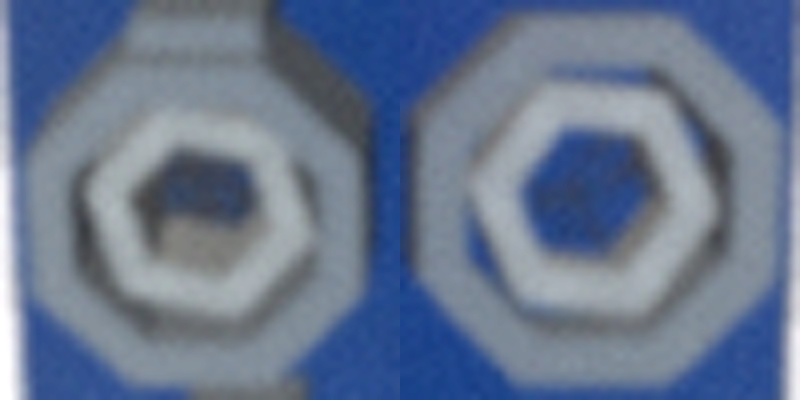

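Run:
```python
from h import *
c=snap("wrist"); Hd=np.degrees(H)
for V,o in(([(85,190),(165,110),(265,120),(315,230),(240,310),(140,295)],(251,221)),([(70,185),(145,80),(265,90),(318,205),(255,315),(135,305)],(342,126)),
           ([(125,195),(180,148),(250,158),(270,215),(230,268),(158,255)],(251,221)),([(125,190),(165,130),(240,130),(265,190),(222,258),(152,258)],(342,126))):
    P=cast(c,np.array(V)/8.-.45+o,.028)[:,:2]; d=P-P.mean(0); an=np.degrees(np.arctan2(d[:,1],d[:,0]))-Hd
    v=np.degrees(np.angle(np.exp(6j*np.radians(an)).mean()))/6%60; print(P.mean(0),np.hypot(*d.T)*1e3,an%60,v,"theta",np.radians((30-v)%60+300))
print(bot.current_clock(),bot.current_contact_force())
```

```text
[0.60213822 0.12366905] [15.50516566 14.38996637 15.09463109 15.12886432 14.80637722 14.71038172] [49.82716021 47.5368245  54.93540438 49.29295129 48.28497239 54.29406599] 50.671932113352426 theta 5.922392029052836
[0.68052086 0.2345216 ] [15.82543139 15.65365519 15.06646538 14.81494373 16.21530486 15.10960865] [54.79577141 56.18477599 59.06459058 56.63405548 57.6698207   0.68869988] 57.50223309961159 theta 5.8031807879403985
[0.60216505 0.12410261] [10.23158828  8.51904865  9.3462133   8.97775387  9.21370849  9.06569982] [50.88523571 48.03740147 46.03156009 52.63788628 51.73536734 48.01585635] 49.560031156935096 theta 5.941798361698393
[0.68003685 0.23499757] [8.58877461 8.49455557 9.25062856 8.61985346 8.69340817 9.40093043] [57.88762305 57.20803396 55.17288167  2.54276433 54.52490872 57.6083379 ] 57.462698315969185 theta 5.803870800084022
152.5333 [ 0.22247911 -0.14471965  0.18631139]
```

Screw 1 reads only about 5.80 rad, so backing off probably dragged it back. Screw 0 is at 5.93. That is too close to the limit, so I'll re-tighten screw 1. There are 57 s left, and this time I'll release at the stop instead of backing off.

Run:
```python
from h import *
T=np.array([.4377,.0243]); a=np.radians(-22)
bot.goto([*T,.20],down(a)); bot.line_to([*T,.101],max_speed=.2)
bot.set_gripper(0,60); print("grip",bot.current_opening()*92)
bot.line_to([*T,.20],max_speed=.2)
a=np.radians(-27); S=np.array([.6800,.2340])
bot.goto([*S,.16],down(a)); print("held",bot.current_opening()*92,bot.current_clock())
m=.001; R=insert(S,.1025,.126,m*np.array([(0,0),(0,-1),(-1,0),(1,0),(0,1)]))
print(R,bot.current_clock())
if R is not None:
    a,s=turn2(R,.1025,a,np.radians(-38),.1,.2)
    if not s: a,s=turn2(R,.1025,a,np.radians(-62),.05,.2)
    bot.hold(.25); print(np.degrees(a),s,bot.current_clock(),bot.current_ee_pos())
```

```text
grip 31.806767012091647
held 31.789088942151224 156.9917
[0. 0.] z 0.1025 f [0.2 0.6 0.9] e [0.6804 0.2341 0.103 ]
[0.68  0.234] 160.7083
-33 tz -0.009 F [-0.7  0.8  2.7] o 31.9
-38 tz -0.028 F [-1.5  1.3  4.1] o 31.7
-41 tz 0.016 F [-2.   1.4  4.8] o 32.1
-44 tz 0.008 F [-2.2  1.7  5.1] o 31.8
-47 tz 0.169 F [-1.7  1.9  5.3] o 31.7
-50 tz 0.258 F [-1.9  2.4  5.4] o 31.8
-49.91831180523294 True 162.8583 [0.68006092 0.23438868 0.10294387]
```

Run:
```python
from h import *
e=np.array(bot.current_ee_pos())[:2]
bot.set_gripper(.6); a=np.radians(-40); bot.goto([*e,.1025],down(a))
bot.set_gripper(0,60); print("grip",bot.current_opening()*92,tq(4))
for z in(.11,.12,.13,.20): bot.line_to([*e,z],max_speed=.1); print(np.round(bot.current_contact_force(),1))
T=np.array([.4377,.0243]); bot.goto(np.r_[T,.20],down(np.radians(-22)))
m=.001; R=insert(T,.102,.170,m*np.array([(0,0),(0,1.5),(0,-1.5),(1.5,0),(-1.5,0)]))
print(R,bot.current_clock())
if R is not None:
    bot.set_gripper(1.0); bot.line_to([*T,.26],max_speed=.2)
    c=snap("wrist"); x,y=proj(c,[*T,.12])[0].astype(int); k=big(mask(c,(3,120,80),(22,255,255)),1,(x-80,max(0,y-80),x+80,y+80))[0]; print("driver",rect(c,k,.15))
    bot.goto([*(C),.25],down(H)); c=snap("wrist"); np.savez("f2.npz",**c); print(bot.current_clock())
    g=cv2.cvtColor(c["pixels"],cv2.COLOR_BGR2GRAY)
    from hexm import hexfit
    for p in([.602,.1236],[.6803,.2346]): hexfit(c,np.array(p))
    c0=dict(pixels=cv2.imread("pics/fin.png"),**{k:c[k] for k in("fx","fy","cx","cy","k1","R","t")}); print("before")
    for p in([.602,.1236],[.6803,.2346]): hexfit(c0,np.array(p))
```

```text
grip 33.398832495021715 [ 0.02108344  0.61405141  0.25136037 -0.32231721]
[-0.3 -1.  -2.1]
[-1.3  0.5 -1.8]
[ 0.4 -0.4 -2.1]
[ 0.4 -0.6 -0.7]
[0. 0.] z 0.102 f [ 0.1 -1.1 -3. ] e [0.4376 0.0243 0.1018]
[0.4377 0.0243] 176.1167
driver (array([0.43637937, 0.02221242], dtype=float32), [np.float32(0.030084312), np.float32(0.03259531)], np.float32(1.1722833))
179.1417
130 ctr [0.6019 0.1237] exp [0.602  0.1236] area 571.6339325814042 r 0.012344178560442724 0.014588532411185795 vertex world mod60 51.12554267373731 0.00026528020033283166
134 ctr [0.6018 0.1237] exp [0.602  0.1236] area 538.910920387134 r 0.012011480614770143 0.014172525704629894 vertex world mod60 46.5635788995991 0.0005324999275163019
138 ctr [0.6018 0.1234] exp [0.602  0.1236] area 498.9303392067086 r 0.011533258900269062 0.013885020258583439 vertex world mod60 58.26382554013707 0.0006961567843405763
130 ctr [0.6798 0.2344] exp [0.6803 0.2346] area 548.7124103293754 r 0.012233156585576695 0.014475001119752633 vertex world mod60 51.168389808208715 0.000976858489574862
134 ctr [0.6801 0.2343] exp [0.6803 0.2346] area 525.61
[... 611 characters left out ...]
 0.0010779930044414882
138 ctr [0.6011 0.1227] exp [0.602  0.1236] area 495.49643444572575 r 0.011636675351823222 0.01371526041431239 vertex world mod60 47.80353986685288 0.0008336382787387784
130 ctr [0.6793 0.2333] exp [0.6803 0.2346] area 557.3526089536026 r 0.012274599124440946 0.014419463787887344 vertex world mod60 7.843471917947771 0.0009486452415814199
134 ctr [0.6793 0.2335] exp [0.6803 0.2346] area 529.587077033706 r 0.01214188512400514 0.014064891945050681 vertex world mod60 10.767335943217047 0.0008802403095376142
138 ctr [0.6795 0.2334] exp [0.6803 0.2346] area 487.2999410415068 r 0.011448575087014698 0.01363062326160906 vertex world mod60 10.256662537500114 0.001057884971779643
```

Run:
```python
from h import *
a=cv2.imread("pics/fin.png"); b=snap("wrist")["pixels"]
print("rack region mean diff",cv2.absdiff(a,b)[50:320,210:420].mean(), bot.current_contact_force(),bot.current_clock())
bot.job_done()
```

```text
rack region mean diff 4.747742504409171 [-1.50760700e-01  1.88561920e-05  3.44646405e-01] 179.1917
the job is handed in; nothing more can be done
```

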